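# Open the thimble well of a sewing box with sliding covers

## Task

On the charity-sale table stands a sewing box with four wells and three sliding wooden covers. To show buyers the well under the square-knobbed cover, first slide the round-knobbed cover into the open well and press it fully home against the stop strip inside the rim, then slide the square-knobbed cover into the place the round one left and press that home too. Slide the covers without lifting them, end each slide with a short steady push of about 10 N and never push harder than 25 N against the rim; leave the bar-knobbed cover and everything else on the table alone.

Things in the scene. Friction and masses are not known exactly. Their poses are not given: they have to be found in the camera images.
- rim: rim of the fixed wooden sewing box (199 mm square, any yaw), top 43 mm above the table, 3 mm above the covers. Origin: underside of the box, where the cross of dividers meets (wells' middle); x, y along its sides. Four wells, 2 x 2, centred about 40 mm out in x and y; three have covers. +x and +y walls: inner faces 80.5 mm from the origin, outer 92.5; -x and -y sides: outer 106.5.
- open_well (a point): centre of the one open well, in the -x -y corner of the box, at the height of the ledges and dividers on which covers slide (30 mm above the table). Axes as the rim's. Covers only ever have to slide along -x or -y.
- box_top (a point): above the rim's origin, at the covers' tops (40 mm above the table). On the -x and -y sides a stiff wooden strip inside the rim is the stop; hand-set, its inner face lies 80.5 to 88.5 mm out, each differently and unmeasured. So a cover is home with its centre 41.5 to 49.5 mm out: slide on slowly until you feel it (some 10 N within 2 mm). 4 N kept for 0.3 s is home; over 25 N does harm.
- round_knob (a point): Wooden cover 78 x 78 x 10 mm, loose, about 0.12 kg, sliding on the ledges, with a round upright knob, 34 mm across, 36 mm high. This point: the knob's centre line, half-way up, 28 mm above the cover's underside, 58 above the table; axes as the rim's. Starts in either corner beside the open well (+x -y or -x +y).
- square_knob (a point): Wooden cover 78 x 78 x 10 mm, loose, about 0.12 kg, sliding on the ledges, with a square upright knob, 22 x 22 mm (sides along the box's), 36 mm high. This point: the knob's centre line, half-way up, 28 mm above the cover's underside, 58 above the table; axes as the rim's. Starts in the corner diagonally across from the open well (+x +y).
- bar_knob (a point): Wooden cover 78 x 78 x 10 mm, loose, about 0.12 kg, sliding on the ledges, with a bar-shaped knob, 52 mm long (along the box's x), 12 mm wide, 36 mm high. This point: the knob's centre line, half-way up, 28 mm above the cover's underside, 58 above the table; axes as the rim's. Starts in the other corner beside the open well and stays there.
- spool: bystander: a wooden thread spool, 34 mm across, 44 mm high; origin at the centre of its underside. To be left alone.
- tin: bystander: a low round aluminium tin, 52 mm across, 34 mm high; origin at the centre of its underside. To be left alone.
- jar: bystander: a small glass jar, 44 mm across, 55 mm high; origin at the centre of its underside. To be left alone.
- vase: bystander: a white vase, 84 mm across, 205 mm high; origin at the centre of its underside. To be left alone.
- mug: bystander: a blue mug, 80 mm across, 85 mm high; origin at the centre of its underside. To be left alone.
- candy: bystander: a glass sweet bowl with lid, 110 mm across, 90 mm high; origin at the centre of its underside. To be left alone.
- book: bystander: a blue book lying flat, 150 x 210 x 22 mm; origin at the centre of its underside. To be left alone.

How it is judged (in metres and radians):
On the way, in this order (a step that is already met when the one before it is completed fails the run):
1. the round-knob cover is in the well that was open and pressed home against the rim with 4 to 25 N (((y of bar_knob in the frame of rim above 0 m and x of round_knob in the frame of rim below -0.0395 m and y of round_knob in the frame of rim below -0.034 m) or (y of bar_knob in the frame of rim below 0 m and y of round_knob in the frame of rim below -0.0395 m and x of round_knob in the frame of rim below -0.034 m)) and contact force between round and rim between 4 and 25 N), for 0.2 s.
2. the square-knob cover is in the place the round one left and pressed home against the rim with 4 to 25 N (((y of bar_knob in the frame of rim above 0 m and x of round_knob in the frame of rim below -0.0395 m and y of round_knob in the frame of rim below -0.034 m) or (y of bar_knob in the frame of rim below 0 m and y of round_knob in the frame of rim below -0.0395 m and x of round_knob in the frame of rim below -0.034 m)) and ((y of bar_knob in the frame of rim above 0 m and y of square_knob in the frame of rim below -0.0395 m and x of square_knob in the frame of rim above 0.034 m) or (y of bar_knob in the frame of rim below 0 m and x of square_knob in the frame of rim below -0.0395 m and y of square_knob in the frame of rim above 0.034 m)) and contact force between square and rim between 4 and 25 N), for 0.2 s.
At the end, for the whole second after the job is handed in: Round-knob cover flat in the well that was open, square-knob cover flat in the place the round one left, each centred at least 39.5 mm out from the box's middle the way it was slid and 34 mm out sideways; bar-knob cover within 8 mm of its start; all still and let go (((y of bar_knob in the frame of rim above 0 m and x of round_knob in the frame of rim below -0.0395 m and y of round_knob in the frame of rim below -0.034 m) or (y of bar_knob in the frame of rim below 0 m and y of round_knob in the frame of rim below -0.0395 m and x of round_knob in the frame of rim below -0.034 m)) and ((y of bar_knob in the frame of rim above 0 m and y of square_knob in the frame of rim below -0.0395 m and x of square_knob in the frame of rim above 0.034 m) or (y of bar_knob in the frame of rim below 0 m and x of square_knob in the frame of rim below -0.0395 m and y of square_knob in the frame of rim above 0.034 m)) and linear speed of each of round, square, bar below 0.01 m/s and z of each of round_knob, square_knob, bar_knob in the frame of rim below 0.0605 m and distance of bar_knob from where it was at the start of the episode below 0.008 m); the robot touches nothing.
It fails at once if a cover is pushed against the rim with more than 25 N (contact force between any of round, square, bar and rim above 25 N).
It fails at once if a cover is lifted or tipped out of its slide (more than 6 mm) (z of any of round_knob, square_knob, bar_knob in the frame of rim above 0.064 m).
It fails at once if the bar-knob cover is shifted by more than 8 mm (distance of bar_knob from where it was at the start of the episode above 0.008 m).
It fails at once if the square-knob cover leaves its corner before the round-knob cover has reached the open compartment (distance of square_knob from where it was at the start of the episode above 0.012 m and not ((y of bar_knob in the frame of rim above 0 m and x of round_knob in the frame of rim below -0.036 m) or (y of bar_knob in the frame of rim below 0 m and y of round_knob in the frame of rim below -0.036 m))).
It fails at once if a bystander is knocked or moved by more than 25 mm (distance of any of spool, tin, jar, vase, mug, candy, book from where it was at the start of the episode above 0.025 m).
It also fails if it takes over 72 s, if anything falls off the work surface, if the arm or the gripper's body presses on something with over 40 N, if the wrist force passes 120 N, or if a joint passes its speed limit or range.

## Robot

A 6-joint arm with a two-finger parallel gripper is mounted at the origin on the work surface. World frame = base frame: x ahead of the robot, y to its left, z up, the work surface at z = 0. Lengths are in mm, angles in rad, forces in N, time in s.
With the tool pointing down it reaches from about 350 to 775 mm from the base axis. Payload 7.3 kg.
Tool frame: the origin (TCP) lies on the centre line of the jaws, within the pads' length; the fingertips stand 22 mm ahead of it and the grasp point (between the pads) lies 3 mm ahead of it; z points along the fingers, y is the direction in which the jaws open and shut (so a half turn about z gives the same grasp; the last joint's range is limited). The gripper opens to 92 mm and grips with 3 to 60 N. Pads are 19 mm wide; open, the fingers measure 130 mm over their backs; the gripper's body (75 mm by 190 mm) begins 47 mm behind the grasp point.
Start: joints at [-1.3, 0.342, 1.524, -0, 1.275, -0.146], TCP at [212.562, -480.063, 248.741] pointing down, gripper open.
Joint ranges: [-2.53, 2.53], [-0.77, 2.02], [0.04, 2.7], [-1, 4.14], [0.28, 2.66], [-3.11, 3.11]. Speed limits (rad/s): [2.57, 2.57, 3.14, 3.14, 3.14, 3.14].

## Interface

Orientations are given as [roll, pitch, yaw] about the fixed x, y, z axes, in that order (R = Rz(yaw) Ry(pitch) Rx(roll)).
In Python, from plant import get_obs, capture, close_job gives the robot as it stands.
- The arm moves only by the tool carry_out, never from a script. Its arguments are lists of equal length, an entry for each row: "xyz": the shift along the tool's x, y, z scaled (see below), a list of three; "dr": the turn, a rotation vector about the tool's x, y, z scaled (see below), a list of three. A call has 1 to 8 rows; each row shifts and turns the commanded pose from where the row before left it, along the tool's axes as they then stand; what a row does not reach is not made up. The controller multiplies each number of a shift by 0.06 m and each number of a turn by 8 degrees. A row lasts 1/8 s, in which the tool goes at most 62.5 mm and 10.7 degrees, less where a joint would pass 70% of its speed; a pose out of reach is approached as far as the arm can. A call with a number of a shift or a turn outside -1 to 1 is refused whole. A call with a gripper value outside its range is refused whole. "gripper" is the gripper's target within -1 to 1 (fully open at 1, half-way at 0, shut at -1), set as the call begins (left out, the last holds). The fingers move at their own pace and stop on an object; the grip force is fixed at half the most. Time passes only in rows, so rows that do not move let the fingers close. It gives the time, the measured TCP pose, the force and the opening at its end, in the units of the state.
- get_obs(): the state, without advancing time (a new reading comes with each control period).
- capture(name): name is "scene" or "side" or "wrist"; returns a dict with "image" (420x560x3 uint8, blue, green, red), "fx", "fy", "cx", "cy" (pixels), "D" ([k1, k2, p1, p2, k3] as OpenCV has them; the pictures are not rectified), "pose" (4x4, takes a point from camera to world coordinates). Camera axes: x right, y up, looking along -z (the intrinsics and any distortion apply to the point x, -y, -z); pixel columns grow to the right and rows downward; lengths in mm; the calibration is good to about 2 mm. A picture is of the moment at which its call begins. There is no depth.
- close_job(): hands the job in, once; it reports no verdict.
The state is a dict: "time": time; "joint_positions": joint angles; "dq": joint speeds; "tau": joint torques, N m; "tool_pos": TCP position; "tcp_rot": TCP orientation; "contact_force": force on the tool from outside, world axes, zero at the start; "moment": the same for the moment, N m; "grip_width": finger opening in mm.
Only numpy, scipy, OpenCV 4.12 (cv2) and the standard library are available. Lean on these libraries where they do the work, as an engineer would, in place of code of your own. Each camera call takes 0.05 s, during which the arm holds its last target.

## Working session

There is one attempt and no reset: what is moved stays moved. The work goes in short steps, Python scripts to look and compute and a tool call to move; the robot and the scene stay as the last step left them, time stands still between calls to the robot, and variables do not carry over. Pictures are saved under pics/ and viewed, and the job is handed in when it is done.

Besides the shell and the picture viewer there is one more tool, called after "Request:" as name(argument=value, ...) on one line, values as JSON. carry_out: Moves the arm, as the interface text tells. Shifts and turns lie within -1 to 1; 1 stands for 0.06 m of shift or 8 degrees of turn. Its arguments: {"type":"object","properties":{"xyz":{"type":"array"},"dr":{"type":"array"},"gripper":{"type":"number"}},"required":["xyz","dr"]}

```bash
mkdir -p pics; cat > h.py <<'E'
import numpy as np, cv2
from plant import get_obs, capture
def snap(name, fn):
    c=capture(name); cv2.imwrite('pics/'+fn+'.png',c['image']); np.save('pics/'+fn+'.npy',c,allow_pickle=True); return c
def load(fn): return np.load('pics/'+fn+'.npy',allow_pickle=True).item()
def K(c): return np.array([[c['fx'],0,c['cx']],[0,c['fy'],c['cy']],[0,0,1.]])
def ray(c,uv):
    p=cv2.undistortPoints(np.array(uv,float).reshape(-1,1,2),K(c),np.array(c['D'],float)).reshape(-1,2)
    d=np.c_[p[:,0],-p[:,1],-np.ones(len(p))]; P=np.array(c['pose'])
    return P[:3,3],d@P[:3,:3].T
def plane(c,uv,z):
    o,d=ray(c,uv); return o+d*((z-o[2])/d[:,2])[:,None]
def tri(c1,uv1,c2,uv2):
    o1,d1=ray(c1,[uv1]);o2,d2=ray(c2,[uv2]);d1=d1[0];d2=d2[0]
    s=np.linalg.lstsq(np.c_[d1,-d2],o2-o1,rcond=None)[0]
    a=o1+s[0]*d1;b=o2+s[1]*d2; return (a+b)/2,np.linalg.norm(a-b)
def proj(c,X):
    P=np.linalg.inv(np.array(c['pose'])); q=np.atleast_2d(X)@P[:3,:3].T+P[:3,3]; q=q*[1,-1,-1]
    return cv2.projectPoints(q.reshape(-1,1,3),np.zeros(3),np.zeros(3),K(c),np.array(c['D'],float))[0].reshape(-1,2)
def st():
    o=get_obs()
    for k in ('time','tool_pos','tcp_rot','contact_force','grip_width','joint_positions'): print(k,np.round(o[k],3))
E
python3 - <<'E'
from h import *
st()
for n in('scene','side','wrist'):
    c=snap(n,n+'0'); print(n,np.round(c['pose'],3).tolist(),c['fx'],c['D'])
E
```

```text
time 0.0
tool_pos [ 212.458 -479.673  248.032]
tcp_rot [-3.14  -0.     0.417]
contact_force [ 0.097  0.23  -0.166]
grip_width 91.864
joint_positions [-1.3    0.343  1.525  0.     1.275 -0.146]
scene [[-0.8, -0.331, 0.5, 1043.437], [0.6, -0.453, 0.659, 693.349], [0.008, 0.828, 0.561, 663.985], [0.0, 0.0, 0.0, 1.0]] 404.031993357268 [0.0090906 0.        0.        0.        0.       ]
side [[-0.767, 0.465, -0.442, -270.208], [-0.642, -0.569, 0.514, 914.073], [-0.013, 0.678, 0.735, 1416.889], [0.0, 0.0, 0.0, 1.0]] 541.9532815388784 [-0.00289275  0.          0.          0.          0.        ]
wrist [[0.405, 0.884, 0.233, 275.459], [-0.914, 0.392, 0.101, -452.612], [-0.002, -0.254, 0.967, 385.912], [0.0, 0.0, 0.0, 1.0]] 344.4013321835325 [-0.05563088  0.          0.          0.          0.        ]
```

View pics/scene0.png

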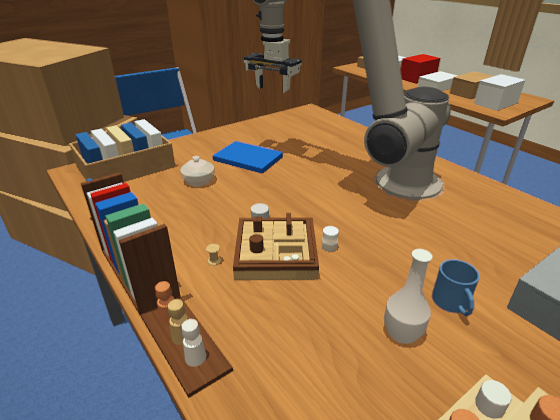

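View pics/side0.png

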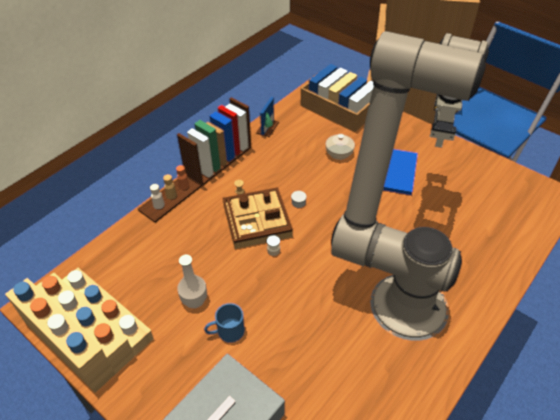

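View pics/wrist0.png

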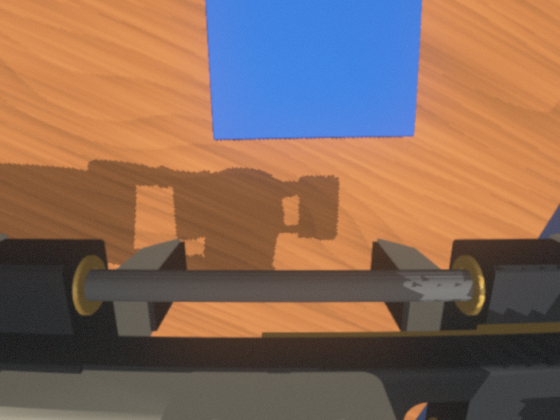

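The scene view shows the box around (277,247): the round knob at about (257,243), the open well at about (291,256). The side view shows it at (258,216). I'll zoom in.

```bash
python3 - <<'E'
from h import *
a=load('scene0')['image'][190:290,190:350]; b=load('side0')['image'][175:260,190:320]
cv2.imwrite('pics/z1.png',cv2.resize(a,None,fx=5,fy=5,interpolation=3)); cv2.imwrite('pics/z2.png',cv2.resize(b,None,fx=6,fy=6,interpolation=3))
print(plane(load('scene0'),[(276,243)],43),plane(load('side0'),[(258,216)],43))
E
```

```text
[[581.27870356  50.26983729  43.        ]] [[559.5680178   44.64842612  43.        ]]
```

View pics/z1.png

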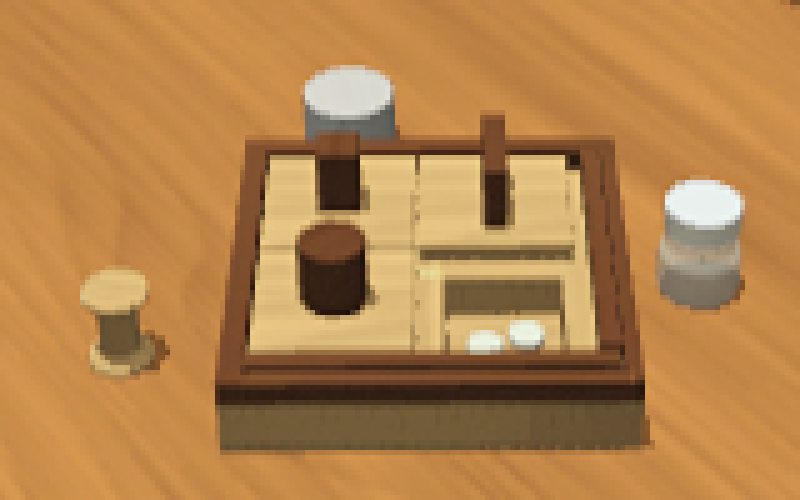

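View pics/z2.png

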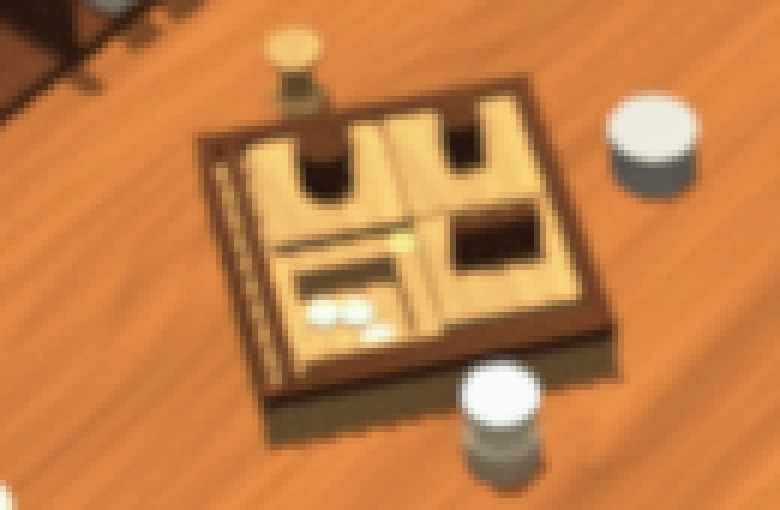

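Request:
carry_out(xyz=[[0.4, -0.25, 0], [0.8, -0.5, 0], [0.8, -0.5, 0], [0.8, -0.5, 0], [0.8, -0.5, 0], [0.8, -0.5, 0], [0.8, -0.5, 0], [0.8, -0.5, 0]], dr=[[0, 0, 0], [0, 0, 0], [0, 0, 0], [0, 0, 0], [0, 0, 0], [0, 0, 0], [0, 0, 0], [0, 0, 0]])

```text
time: 1.15
tool_pos: [451.4, -126.9, 248.7]
tcp_rot: [3.141, 0.0, 0.417]
contact_force: [-0.2, 0.1, -0.1]
grip_width: 91.7
```

Request:
carry_out(xyz=[[0.8, -0.5, 0], [0.8, -0.5, 0], [0.4, -0.25, 0], [0, 0, 0], [0, 0, 0], [0, 0, 0], [0, 0, 0], [0, 0, 0]], dr=[[0, 0, 0], [0, 0, 0], [0, 0, 0], [0, 0, -0.9], [0, 0, -0.9], [0, 0, -0.9], [0, 0, -0.9], [0, 0, 0]])

```text
time: 2.15
tool_pos: [529.9, -11.4, 248.4]
tcp_rot: [-3.141, 0.0, 0.918]
contact_force: [0.2, 0.1, -0.7]
grip_width: 91.9
```

```bash
python3 - <<'E'
from h import *
st(); c=snap('wrist','w1')
E
```

```text
time 2.15
tool_pos [529.882 -11.391 248.435]
tcp_rot [-3.141  0.     0.918]
contact_force [ 0.167  0.08  -0.674]
grip_width 91.859
joint_positions [-0.166  0.352  1.51  -0.     1.28   0.486]
```

View pics/w1.png

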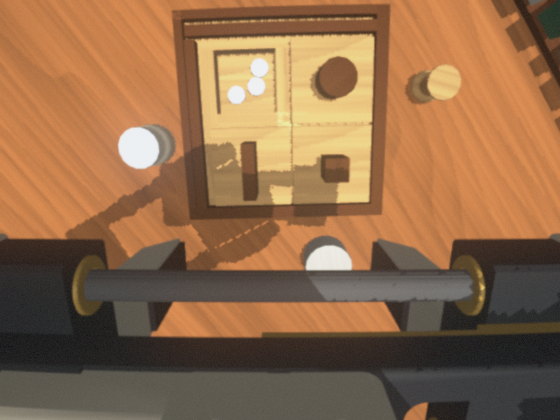

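The wrist view shows the rim's outer corners at about (175,12), (389,6), (382,213) and (191,217). The round knob's top is at (338,77), the square's at (335,162), the bar's at (249,165), and the open well is upper left.

```bash
python3 - <<'E'
from h import *
c=load('w1'); im=c['image']
hsv=cv2.cvtColor(im,cv2.COLOR_BGR2HSV)
dark=((hsv[...,2]<105)).astype(np.uint8)*255
cv2.imwrite('pics/dark1.png',cv2.resize(dark[0:230,150:410],None,fx=3,fy=2.6))
cv2.imwrite('pics/w1z.png',cv2.resize(im[0:230,160:410],None,fx=3,fy=2.6,interpolation=2))
E
```

```text
(no output)
```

View pics/w1z.png

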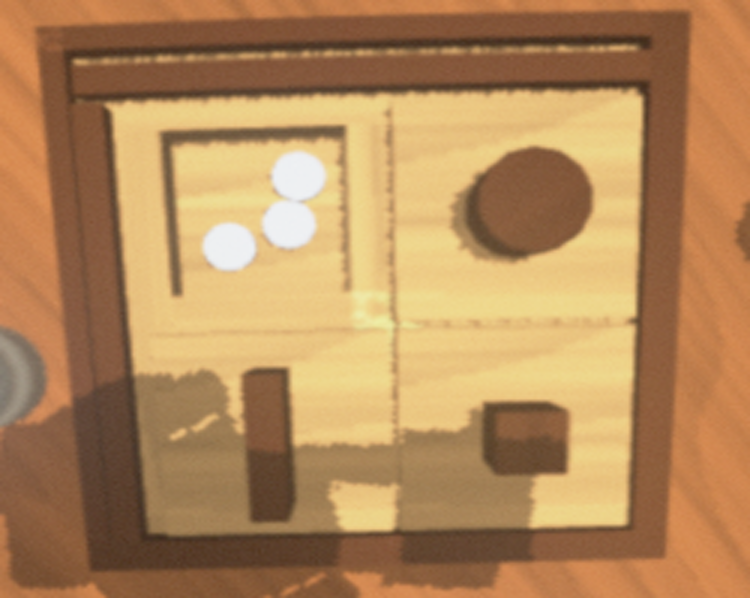

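View pics/dark1.png

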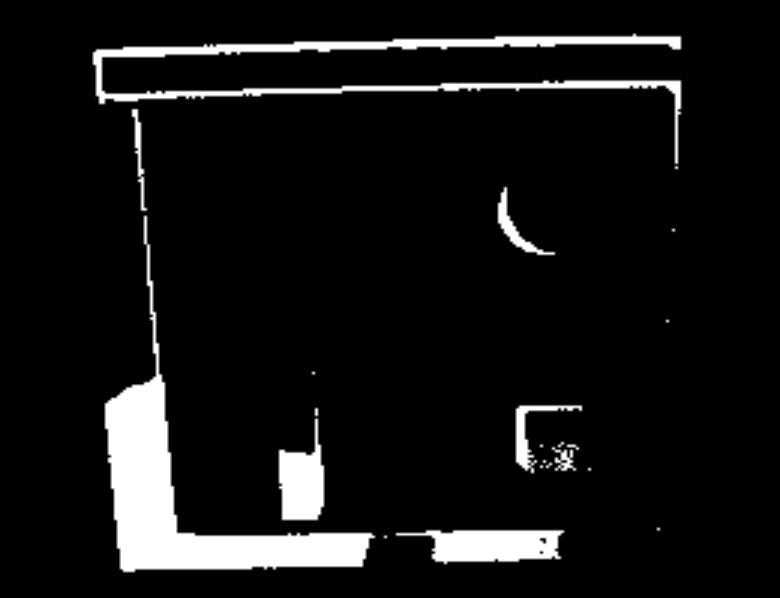

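```bash
cat >> h.py <<'E'
def box(c,cor):  # outer rim corners order: (-x-y),(-x+y),(+x+y),(+x-y) -> origin,yaw
    P=plane(c,cor,43.)[:,:2]
    ex=(P[3]-P[0]+P[2]-P[1])/2; ey=(P[1]-P[0]+P[2]-P[3])/2
    yaw=np.arctan2(ex[1],ex[0]); yawy=np.arctan2(ey[1],ey[0])-np.pi/2
    y=np.arctan2(np.sin(yaw)+np.sin(yawy),np.cos(yaw)+np.cos(yawy))
    X=np.array([np.cos(y),np.sin(y)]);Y=np.array([-X[1],X[0]])
    o=P.mean(0)+7*X+7*Y
    return o,X,Y,y,np.linalg.norm(ex),np.linalg.norm(ey),yaw,yawy
E
python3 - <<'E'
from h import *
c=load('w1')
o,X,Y,y,lx,ly,a,b=box(c,[(172.7,10.8),(390,4.6),(381.3,213.5),(190.7,219.2)])
print(o,y,lx,ly,a,b)
for n,p in dict(round=(338.3,76.9),square=(336.8,170.2),bar=(249.2,170)).items():
    q=plane(c,[p],76.)[0,:2]; print(n,q,(q-o)@X,(q-o)@Y)
for n,p in dict(vase=(408,325),mug=(455,300)).items(): print(n,plane(load('scene0'),[p],0))
E
```

```text
[577.28593722  29.19088997] -2.1954482242868427 198.4855144386993 198.69718612685992 -2.1968687517723167 -2.1940276968013688
round [633.1663427   38.33150712] -40.09426058273445 39.98275711042131
square [585.81461848 -26.64695766] 40.30610485226638 39.57299007431572
bar [522.75549005  21.68719803] 37.97696551123151 -39.84501414923447
vase [[489.20752828 394.12870615   0.        ]]
mug [[346.93372081 410.54500051   0.        ]]
```

Request:
carry_out(xyz=[[0, 0, 0], [0.25, 0.45, 0], [0.25, 0.47, 0], [0, 0, 0]], dr=[[0, 0, -0.2], [0, 0, 0], [0, 0, 0], [0, 0, 0]], gripper=0.15)

```text
time: 2.7
tool_pos: [593.5, -19.6, 247.9]
tcp_rot: [-3.141, 0.0, 0.947]
contact_force: [0.3, -0.4, -0.4]
grip_width: 56.9
```

```bash
python3 - <<'E'
from h import *
st(); c=snap('wrist','w2'); cv2.imwrite('pics/w2z.png',cv2.resize(c['image'][20:250,60:320],None,fx=3,fy=2.6,interpolation=2))
o,X,Y,y=box(load('w1'),[(172.7,10.8),(390,4.6),(381.3,213.5),(190.7,219.2)])[:4]
for a,b,z in [(-40.1,40,76),(40.3,39.6,76),(-106.5,-106.5,43),(-106.5,92.5,43),(92.5,92.5,43),(92.5,-106.5,43)]:
    print(proj(c,np.r_[o+a*X+b*Y,z]))
E
```

```text
time 2.7
tool_pos [593.51  -19.625 247.93 ]
tcp_rot [-3.141  0.     0.947]
contact_force [ 0.285 -0.435 -0.355]
grip_width 56.868
joint_positions [-0.162  0.47   1.326 -0.     1.346  0.462]
[[275.5814347  115.14652234]]
[[275.2425766 204.5306463]]
[[119.38301158  43.82970819]]
[[332.53353364  42.11516303]]
[[325.48074246 244.65782536]]
[[139.02117392 244.17467969]]
```

View pics/w2z.png

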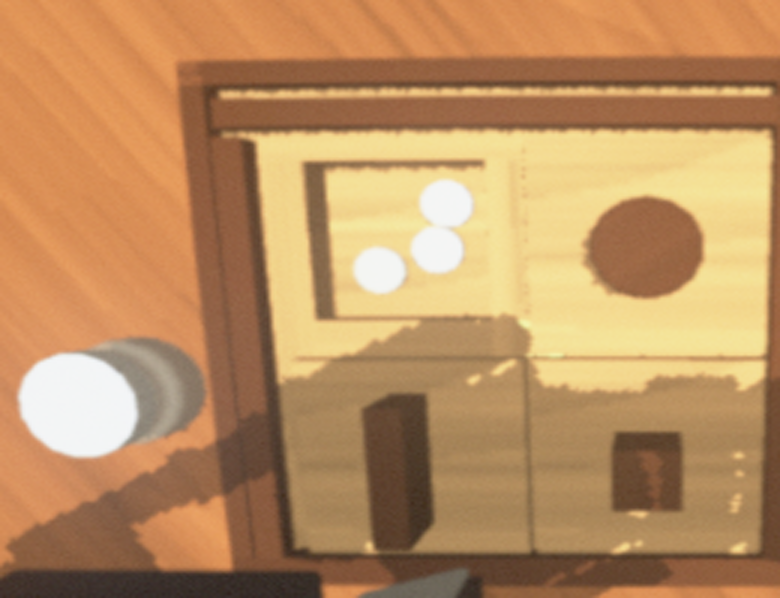

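```bash
python3 - <<'E'
from h import *
a,b=load('w1'),load('w2')
print(tri(a,(338.3,76.9),b,(275.3,115.0)), tri(a,(336.8,170.2),b,(276,204)), tri(a,(172.7,10.8),b,(120,44.2)))
E
```

```text
(array([633.0464774 ,  38.45167093,  76.67610504]), np.float64(0.22434759264009735)) (array([586.01761847, -27.59595818,  71.52976099]), np.float64(0.0893683951037901)) (array([553.23273127, 177.76548369,  42.12442406]), np.float64(0.2704306413403495))
```

Request:
carry_out(xyz=[[0.58, -0.02, 0], [0.59, -0.01, 0], [0, 0, 0.5], [0, 0, 0.6], [0, 0, 0.6], [0, 0, 0.6], [0, 0, 0.15], [0, 0, 0]], dr=[[0, 0, 0], [0, 0, 0], [0, 0, 0], [0, 0, 0], [0, 0, 0], [0, 0, 0], [0, 0, 0], [0, 0, 0]])

```text
time: 3.75
tool_pos: [631.7, 38.8, 102.2]
tcp_rot: [-3.142, 0.0, 0.947]
contact_force: [0.7, 0.2, 1.2]
grip_width: 52.7
```

Request:
carry_out(xyz=[[0.01, 0.02, 0], [0, 0, 0.25], [0, 0, 0.25], [0, 0, 0]], dr=[[0, 0, 0], [0, 0, 0], [0, 0, 0], [0, 0, 0]])

```text
time: 4.25
tool_pos: [632.0, 38.6, 69.6]
tcp_rot: [-3.138, 0.002, 0.947]
contact_force: [0.6, -0.1, 0.5]
grip_width: 52.8
```

```bash
python3 - <<'E'
from h import *
st(); snap('wrist','w3')
for n in('scene','side'):
    c=snap(n,n+'3');
    u=proj(c,[[633,38,60]])[0].astype(int); cv2.imwrite('pics/'+n+'3z.png',cv2.resize(c['image'][u[1]-60:u[1]+60,u[0]-80:u[0]+80],None,fx=4.5,fy=4.5,interpolation=3))
E
```

```text
time 4.25
tool_pos [631.96   38.584  69.636]
tcp_rot [-3.138e+00  2.000e-03  9.470e-01]
contact_force [ 0.594 -0.145  0.484]
grip_width 52.79
joint_positions [-0.06   0.714  1.412 -0.     1.019  0.564]
```

View pics/scene3z.png

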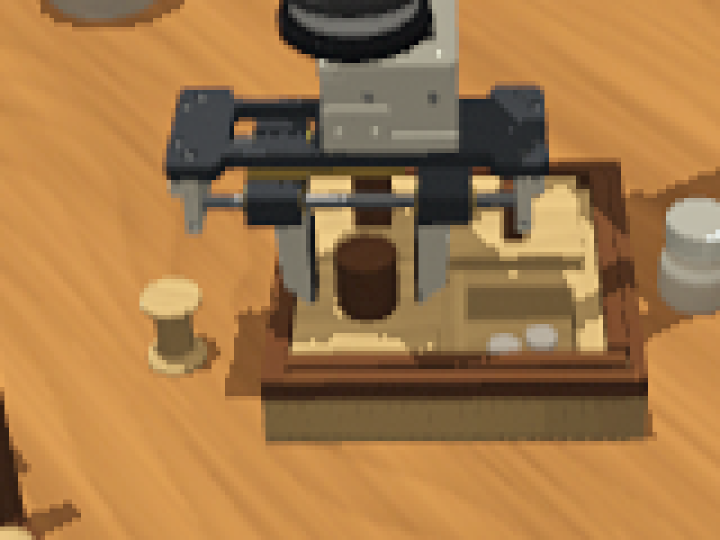

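View pics/w3.png

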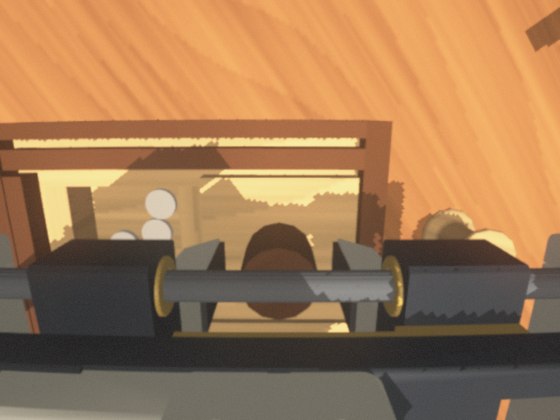

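Request:
carry_out(xyz=[[0, 0, 0], [0, 0, 0], [0, 0, 0]], dr=[[0, 0, 0], [0, 0, 0], [0, 0, 0]], gripper=-0.2)

```text
time: 4.78
tool_pos: [633.3, 38.5, 71.9]
tcp_rot: [3.141, -0.0, 0.947]
contact_force: [-0.5, 0.2, 0.7]
grip_width: 37.0
```

Request:
carry_out(xyz=[[0, 0, 0], [0, 0, 0]], dr=[[0, 0, 0], [0, 0, 0]], gripper=-0.32)

```text
time: 5.03
tool_pos: [633.2, 38.6, 71.9]
tcp_rot: [3.142, -0.0, 0.947]
contact_force: [-0.7, 0.6, 0.8]
grip_width: 33.5
```

Request:
carry_out(xyz=[[0, -0.1, 0], [0, -0.2, 0], [0, -0.2, 0], [0, -0.1, 0]], dr=[[0, 0, 0], [0, 0, 0], [0, 0, 0], [0, 0, 0]])

```text
time: 5.52
tool_pos: [603.1, 60.3, 71.9]
tcp_rot: [-3.141, 0.0, 0.948]
contact_force: [1.8, -1.2, 1.6]
grip_width: 33.3
```

```bash
cat >> h.py <<'E'
O=np.array([577.29,29.19]);XB=np.array([np.cos(-2.1954),np.sin(-2.1954)]);YB=np.array([-XB[1],XB[0]])
def bst():
    o=get_obs(); p=np.array(o['tool_pos'][:2])-O; f=np.array(o['contact_force'])
    print('t',o['time'],'box xy',p@XB,p@YB,'z',o['tool_pos'][2],'F box',f[:2]@XB,f[:2]@YB,f[2],o['grip_width'],np.round(o['tcp_rot'],4))
E
python3 -c "
from h import *
bst()"
```

```text
t 5.525 box xy -40.31456508595757 2.747416821670336 z 71.85274964452948 F box -0.14008764472997956 2.1663536432500172 1.5629533726541571 33.31608921401001 [-3.1414e+00  2.0000e-04  9.4810e-01]
```

Request:
carry_out(xyz=[[0, -0.2, 0], [0, -0.2, 0], [0, -0.16, 0], [0, -0.08, 0], [0, 0, 0]], dr=[[0, 0, 0], [0, 0, 0], [0, 0, 0], [0, 0, 0], [0, 0, 0]])

```text
time: 6.15
tool_pos: [572.0, 82.6, 71.8]
tcp_rot: [-3.14, 0.0, 0.948]
contact_force: [-3.1, 2.3, 5.9]
grip_width: 33.6
```

```bash
python3 -c "
from h import *
bst()"
```

```text
t 6.15 box xy -40.24320865281231 -35.48014692111438 z 71.83702290646691 F box -0.04565290298959232 -3.873866574006195 5.932008393850312 33.561006975035234 [-3.1402e+00  2.0000e-04  9.4750e-01]
```

Request:
carry_out(xyz=[[0, 0, 0], [0, 0, 0]], dr=[[0, 0, 0], [0, 0, 0]])

```text
time: 6.4
tool_pos: [572.1, 82.6, 71.8]
tcp_rot: [-3.14, 0.0, 0.947]
contact_force: [-3.0, 2.9, 6.0]
grip_width: 33.4
```

Request:
carry_out(xyz=[[0, -0.04, 0], [0, -0.02, 0], [0, 0, 0]], dr=[[0, 0, 0], [0, 0, 0], [0, 0, 0]])

```text
time: 6.78
tool_pos: [570.3, 83.9, 71.9]
tcp_rot: [3.141, -0.0, 0.947]
contact_force: [2.1, -1.7, 3.5]
grip_width: 33.4
```

```bash
python3 -c "
from h import *
bst()"
```

```text
t 6.775 box xy -40.27683555743226 -37.67037299165851 z 71.85758151254129 F box 0.20202552888708813 2.70273186466634 3.531225222426366 33.43034739981671 [ 3.1407e+00 -4.0000e-04  9.4720e-01]
```

Request:
carry_out(xyz=[[0, -0.015, 0], [0, -0.015, 0], [0, -0.015, 0], [0, 0, 0]], dr=[[0, 0, 0], [0, 0, 0], [0, 0, 0], [0, 0, 0]])

```text
time: 7.28
tool_pos: [567.7, 85.7, 71.8]
tcp_rot: [3.141, -0.0, 0.947]
contact_force: [2.5, -1.2, 4.0]
grip_width: 33.7
```

```bash
python3 -c "
from h import *
bst()"
```

```text
t 7.275 box xy -40.220801317715996 -40.75960540531064 z 71.82830588743288 F box -0.4651835508881883 2.7606974831029367 3.967780260227154 33.686971955654265 [ 3.1413e+00 -1.0000e-04  9.4740e-01]
```

Now creeping 1 mm at a time.

Request:
carry_out(xyz=[[0, -0.015, 0], [0, -0.01, 0], [0, 0, 0]], dr=[[0, 0, 0], [0, 0, 0], [0, 0, 0]])

```text
time: 7.65
tool_pos: [566.6, 86.5, 71.8]
tcp_rot: [3.141, -0.0, 0.947]
contact_force: [2.5, -2.0, 5.2]
grip_width: 33.3
```

Request:
carry_out(xyz=[[0, -0.015, 0], [0, 0, 0]], dr=[[0, 0, 0], [0, 0, 0]])

```text
time: 7.9
tool_pos: [565.9, 87.1, 71.9]
tcp_rot: [3.141, -0.0, 0.947]
contact_force: [3.7, -2.0, 5.3]
grip_width: 33.5
```

```bash
python3 -c "
from h import *
bst()"
```

```text
t 7.9 box xy -40.269479914171434 -43.12035677275395 z 71.85709060119659 F box -0.49622690013224663 4.143042643272827 5.278104241073761 33.46756462995052 [ 3.1412e+00 -2.0000e-04  9.4740e-01]
```

Request:
carry_out(xyz=[[0, -0.015, 0], [0, 0, 0]], dr=[[0, 0, 0], [0, 0, 0]])

```text
time: 8.15
tool_pos: [565.1, 87.6, 71.8]
tcp_rot: [3.141, -0.0, 0.947]
contact_force: [2.9, -2.4, 4.8]
grip_width: 33.4
```

```bash
python3 -c "
from h import *
bst()"
```

```text
t 8.15 box xy -40.24536398009614 -44.054675876572176 z 71.81631540755711 F box 0.294285679302592 3.7729856361838414 4.8173871411826745 33.39297635570826 [ 3.1413e+00 -2.0000e-04  9.4730e-01]
```

Request:
carry_out(xyz=[[0, -0.015, 0], [0, 0, 0]], dr=[[0, 0, 0], [0, 0, 0]])

```text
time: 8.4
tool_pos: [564.4, 88.1, 71.8]
tcp_rot: [3.141, -0.0, 0.947]
contact_force: [3.5, -2.2, 5.4]
grip_width: 33.5
```

Request:
carry_out(xyz=[[0, -0.015, 0], [0, 0, 0]], dr=[[0, 0, 0], [0, 0, 0]])

```text
time: 8.65
tool_pos: [563.6, 88.6, 71.8]
tcp_rot: [3.141, -0.0, 0.947]
contact_force: [3.4, -2.0, 5.2]
grip_width: 32.8
```

```bash
python3 -c "
from h import *
bst()"
```

```text
t 8.65 box xy -40.22319632213206 -45.831702536487 z 71.81685205466951 F box -0.3266793421881195 3.949871277889653 5.240777665772042 32.77914500714558 [ 3.1412e+00 -1.0000e-04  9.4740e-01]
```

Request:
carry_out(xyz=[[0, -0.015, 0], [0, 0, 0]], dr=[[0, 0, 0], [0, 0, 0]])

```text
time: 8.9
tool_pos: [562.9, 89.2, 71.8]
tcp_rot: [3.141, -0.0, 0.947]
contact_force: [3.6, -2.2, 4.8]
grip_width: 33.3
```

Request:
carry_out(xyz=[[0, -0.015, 0], [0, 0, 0]], dr=[[0, 0, 0], [0, 0, 0]])

```text
time: 9.15
tool_pos: [562.2, 89.7, 71.8]
tcp_rot: [3.141, -0.0, 0.947]
contact_force: [2.8, -1.3, 4.4]
grip_width: 33.3
```

```bash
python3 -c "
from h import *
bst()"
```

```text
t 9.15 box xy -40.22997342436455 -47.65118822908354 z 71.82053192237893 F box -0.5795750195416339 3.0389541202719608 4.3831412759905035 33.27029289678745 [ 3.1413e+00 -1.0000e-04  9.4740e-01]
```

Request:
carry_out(xyz=[[0, -0.015, 0], [0, 0, 0]], dr=[[0, 0, 0], [0, 0, 0]])

```text
time: 9.4
tool_pos: [561.4, 90.2, 71.8]
tcp_rot: [3.141, -0.0, 0.947]
contact_force: [2.5, -2.1, 6.0]
grip_width: 33.6
```

Request:
carry_out(xyz=[[0, -0.01, 0], [0, 0, 0]], dr=[[0, 0, 0], [0, 0, 0]])

```text
time: 9.65
tool_pos: [561.0, 90.5, 71.8]
tcp_rot: [3.141, -0.0, 0.947]
contact_force: [3.6, -2.5, 4.6]
grip_width: 33.4
```

```bash
python3 -c "
from h import *
bst()"
```

```text
t 9.65 box xy -40.23535645862918 -49.10573894284637 z 71.8412331102818 F box -0.05338890193261766 4.34126723379462 4.6444846694430755 33.37673341279263 [ 3.1412e+00 -2.0000e-04  9.4740e-01]
```

Request:
carry_out(xyz=[[0, -0.01, 0], [0, 0, 0]], dr=[[0, 0, 0], [0, 0, 0]])

```text
time: 9.9
tool_pos: [560.5, 90.9, 71.8]
tcp_rot: [3.141, -0.0, 0.947]
contact_force: [3.1, -1.9, 5.7]
grip_width: 33.5
```

Request:
carry_out(xyz=[[0, -0.01, 0], [0, 0, 0]], dr=[[0, 0, 0], [0, 0, 0]])

```text
time: 10.15
tool_pos: [560.2, 91.1, 71.8]
tcp_rot: [3.141, -0.0, 0.947]
contact_force: [5.0, -3.6, 4.8]
grip_width: 32.9
```

```bash
python3 -c "
from h import *
bst()
c=snap('wrist','w4');c=snap('scene','s4')
u=proj(c,[[570,50,60]])[0].astype(int); cv2.imwrite('pics/s4z.png',cv2.resize(c['image'][u[1]-60:u[1]+60,u[0]-80:u[0]+80],None,fx=4.5,fy=4.5,interpolation=3))
a=load('w1');P=plane(a,[(160+108/3,105/2.6),(160+145/3,530/2.6),(160+72/3,97/2.6),(160+655/3,82/2.6),(160+390/3,94/2.6)],43)[:,:2]-O
print(P@XB,P@YB)"
```

```text
t 10.15 box xy -40.25134255340224 -50.08657862794405 z 71.82987737832529 F box 0.05322554356193325 6.140586132990887 4.831638073880777 32.938421057498964 [ 3.1408e+00 -2.0000e-04  9.4750e-01]
[-79.87094754  76.62391744 -83.02068981 -83.08854464 -80.63305757] [-86.62346366 -86.65708819 -97.6187389   82.37366705   0.59450187]
```

View pics/w4.png

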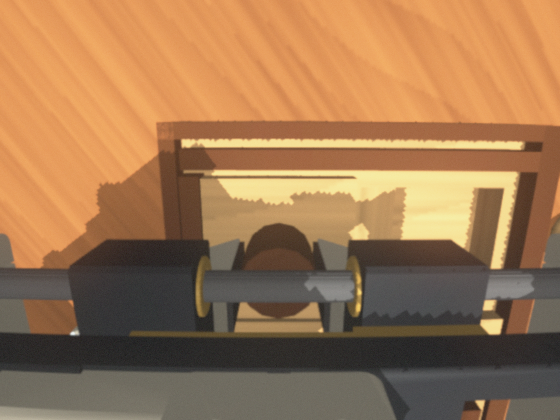

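View pics/s4z.png

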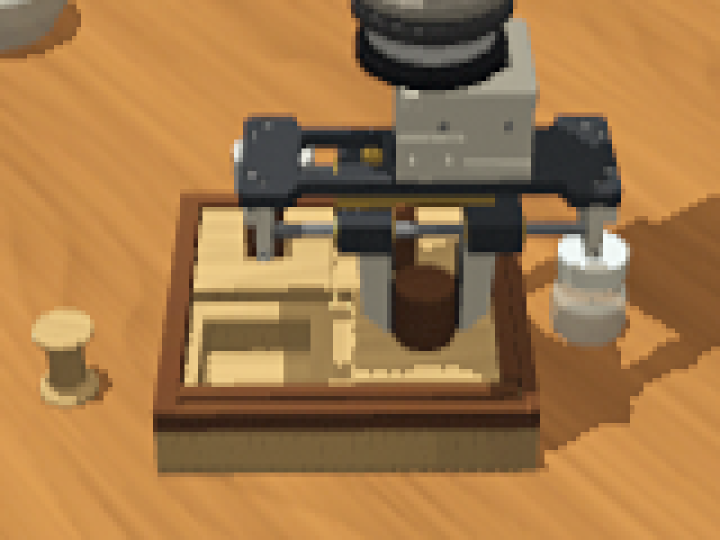

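Request:
carry_out(xyz=[[0, -0.01, 0], [0, 0, 0]], dr=[[0, 0, 0], [0, 0, 0]])

```text
time: 10.5
tool_pos: [560.2, 91.2, 71.9]
tcp_rot: [3.14, -0.001, 0.948]
contact_force: [5.2, -4.1, 4.0]
grip_width: 33.3
```

```bash
python3 -c "
from h import *
bst()"
```

```text
t 10.5 box xy -40.27149421727424 -50.09537239871238 z 71.94236520919024 F box 0.23615404176475074 6.598662538269193 4.023117147715363 33.26622941537478 [ 3.1396e+00 -5.0000e-04  9.4750e-01]
```

Request:
carry_out(xyz=[[0, -0.01, 0], [0, 0, 0]], dr=[[0, 0, 0], [0, 0, 0]])

```text
time: 10.75
tool_pos: [560.2, 91.2, 72.0]
tcp_rot: [3.139, -0.001, 0.948]
contact_force: [6.6, -6.6, 3.1]
grip_width: 33.3
```

Request:
carry_out(xyz=[[0, -0.01, 0], [0, 0, 0]], dr=[[0, 0, 0], [0, 0, 0]])

```text
time: 11.0
tool_pos: [560.1, 91.2, 72.0]
tcp_rot: [3.138, -0.001, 0.948]
contact_force: [8.1, -7.1, 3.4]
grip_width: 33.8
```

```bash
python3 -c "
from h import *
bst()"
```

```text
t 11.0 box xy -40.276182353521385 -50.253113343537905 z 72.04581202717097 F box 1.0121746009458095 10.716743072019847 3.3722071651181165 33.78781204791633 [ 3.1376e+00 -9.0000e-04  9.4760e-01]
```

Request:
carry_out(xyz=[[0, -0.007, 0], [0, 0, 0], [0, 0, 0], [0, 0, 0], [0, 0, 0]], dr=[[0, 0, 0], [0, 0, 0], [0, 0, 0], [0, 0, 0], [0, 0, 0]])

```text
time: 11.62
tool_pos: [560.0, 91.3, 72.1]
tcp_rot: [3.137, -0.001, 0.948]
contact_force: [7.3, -8.3, 1.8]
grip_width: 33.4
```

```bash
python3 -c "
from h import *
bst()"
```

```text
t 11.625 box xy -40.276720488365726 -50.306814683399146 z 72.09928185728853 F box 2.4894169004486777 10.811865554754094 1.7851566167598427 33.43217449225021 [ 3.1369e+00 -1.1000e-03  9.4750e-01]
```

Request:
carry_out(xyz=[[0, 0.02, 0], [0, 0.015, 0], [0, 0, 0]], dr=[[0, 0, 0], [0, 0, 0], [0, 0, 0]])

```text
time: 12.0
tool_pos: [560.2, 91.1, 71.8]
tcp_rot: [3.141, -0.0, 0.947]
contact_force: [4.6, -3.0, 4.9]
grip_width: 33.6
```

```bash
python3 -c "
from h import *
bst()"
```

```text
t 12.0 box xy -40.244701888803974 -50.058241204117884 z 71.8305864179945 F box -0.23487296393686308 5.486436253606214 4.922279071489508 33.60591017385127 [ 3.1406e+00 -3.0000e-04  9.4730e-01]
```

Request:
carry_out(xyz=[[0, 0.02, 0], [0, 0, 0], [0, 0, 0], [0, 0, 0]], dr=[[0, 0, 0], [0, 0, 0], [0, 0, 0], [0, 0, 0]], gripper=0.1)

```text
time: 12.5
tool_pos: [560.3, 90.8, 71.4]
tcp_rot: [-3.141, 0.001, 0.948]
contact_force: [-0.3, 0.1, 0.1]
grip_width: 50.5
```

Request:
carry_out(xyz=[[0, 0, -0.4], [0, 0, -0.8], [-0.5, 0.3, -0.8], [-0.6, 0.4, -0.6], [-0.6, 0.4, -0.3], [0, 0, 0]], dr=[[0, 0, 0], [0, 0, 0], [0, 0, 0], [0, 0, 0], [0, 0, 0], [0, 0, 0]])

```text
time: 13.25
tool_pos: [555.2, -33.3, 247.3]
tcp_rot: [3.138, -0.001, 0.944]
contact_force: [-0.0, -0.5, -0.3]
grip_width: 50.4
```

```bash
python3 -c "
from h import *
bst()
c=snap('wrist','w5');cv2.imwrite('pics/w5z.png',cv2.resize(c['image'][0:260,100:420],None,fx=2.4,fy=2.3,interpolation=2))"
```

```text
t 13.25 box xy 63.62035269908537 18.686533336383185 z 247.3386233752773 F box 0.3885976627540532 0.2791528752296455 -0.2691588903084095 50.43894652680457 [ 3.1383e+00 -9.0000e-04  9.4360e-01]
```

View pics/w5z.png

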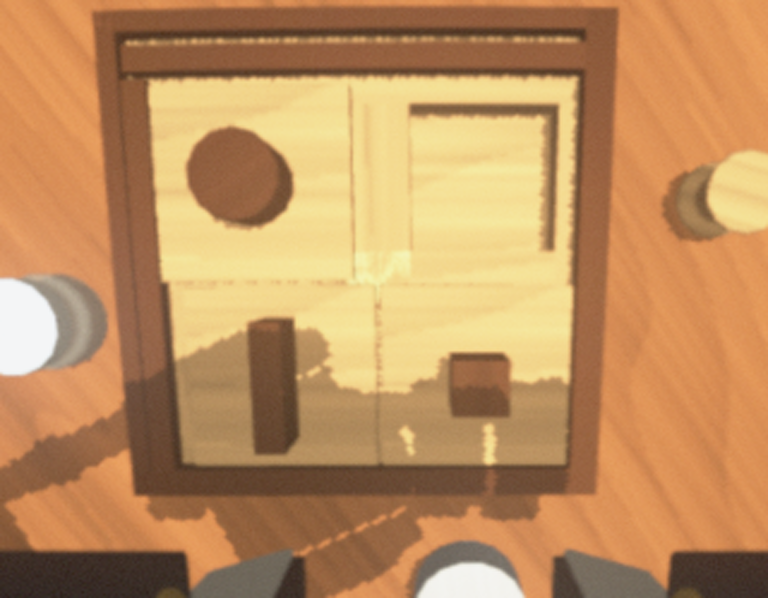

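The view shows the round cover in the old open well, tight against the -y strip, with the knob at zoom (233,172). The square and bar covers look untouched.

```bash
python3 - <<'E'
from h import *
c=load('w5')
f=lambda x,y:(100+x/2.4,y/2.3)
for n,p in dict(round=(233,174),square=(481,387)).items():
    q=plane(c,[f(*p)],76.)[0,:2]-O; print(n,q@XB,q@YB)
cor=[f(94,12),f(617,10),f(595,493),f(134,494)]
o,X,Y,y,lx,ly,a,b=box(c,cor); print(o,y,lx,ly)
for a in(-40,40.3):
  print(proj(c,np.r_[O+a*XB+39.6*YB,76]))
p=get_obs()['tool_pos'][:2]; t=O+40.3*XB+39.6*YB; d=t-p; s=.944; print(t,'tool d',d@[np.cos(s),np.sin(s)],d@[np.sin(s),-np.cos(s)])
E
```

```text
round -40.02775451112319 -48.969767790388694
square 39.7664456282792 39.97708514951245
[576.82018145  29.28893491] -2.197383334563533 198.4356340576849 198.98311755148018
[[301.1010006   75.05993697]]
[[299.99135119 168.84995728]]
[585.84685427 -26.6582788 ] tool d 22.32035282536752 22.23430742624332
```

Request:
carry_out(xyz=[[0.37, 0.37, 0], [0, 0, 0.3], [0, 0, 0.6], [0, 0, 0.6], [0, 0, 0.6], [0, 0, 0.3], [0, 0, 0], [0, 0, 0]], dr=[[0, 0, 0], [0, 0, 0], [0, 0, 0], [0, 0, 0], [0, 0, 0], [0, 0, 0], [0, 0, 0], [0, 0, 0]])

```text
time: 14.3
tool_pos: [586.0, -24.9, 102.1]
tcp_rot: [3.141, -0.0, 0.948]
contact_force: [0.1, -0.4, -0.2]
grip_width: 50.6
```

```bash
python3 -c "
from h import *
bst()"
```

```text
t 14.3 box xy 38.79072074400697 38.755625371274775 z 102.10726211425067 F box 0.32971354897900895 0.3011933054494338 -0.1840791880753081 50.57102276724425 [ 3.1412e+00 -3.0000e-04  9.4820e-01]
```

Request:
carry_out(xyz=[[-0.02, 0.018, 0], [0, 0, 0.25], [0, 0, 0.25], [0, 0, 0], [0, 0, 0]], dr=[[0, 0, 0.01], [0, 0, 0], [0, 0, 0], [0, 0, 0], [0, 0, 0]])

```text
time: 14.92
tool_pos: [586.0, -27.3, 71.5]
tcp_rot: [-3.141, 0.0, 0.946]
contact_force: [0.2, 0.2, 0.1]
grip_width: 50.2
```

Request:
carry_out(xyz=[[0, 0, 0], [0, 0, 0], [0, 0, 0]], dr=[[0, 0, 0], [0, 0, 0], [0, 0, 0]], gripper=-0.45)

```text
time: 15.3
tool_pos: [586.1, -27.3, 72.0]
tcp_rot: [3.141, -0.0, 0.946]
contact_force: [0.1, -0.6, -0.1]
grip_width: 26.8
```

```bash
python3 -c "
from h import *
bst()
c=snap('side','d6')
u=proj(c,[[586,-26,60]])[0].astype(int); cv2.imwrite('pics/d6z.png',cv2.resize(c['image'][u[1]-60:u[1]+60,u[0]-80:u[0]+80],None,fx=4.5,fy=4.5,interpolation=3))
c=snap('scene','s6')
u=proj(c,[[586,-26,60]])[0].astype(int); cv2.imwrite('pics/s6z.png',cv2.resize(c['image'][u[1]-60:u[1]+60,u[0]-80:u[0]+80],None,fx=4.5,fy=4.5,interpolation=3))"
```

```text
t 15.3 box xy 40.666419775665915 40.16040234023607 z 71.96592552560845 F box 0.4319853591720988 0.409304577023017 -0.14253831090757813 26.798704257027158 [ 3.1411e+00 -1.0000e-04  9.4600e-01]
```

View pics/s6z.png

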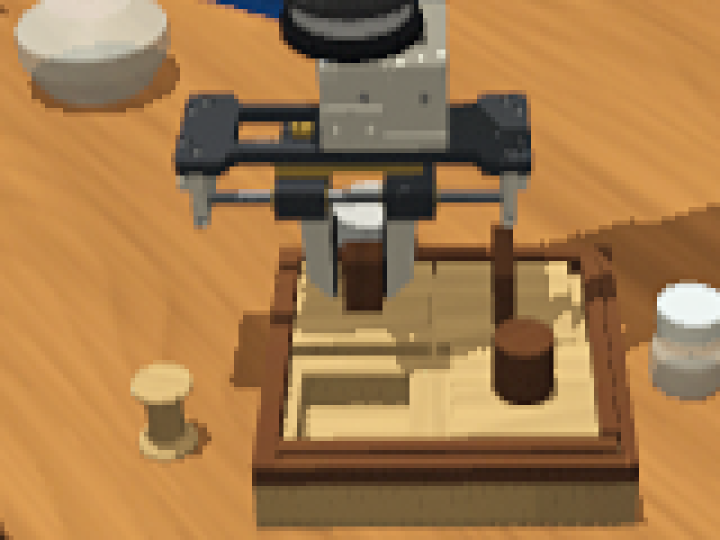

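Request:
carry_out(xyz=[[0, 0, 0], [0, 0, 0], [0, 0, 0]], dr=[[0, 0, 0], [0, 0, 0], [0, 0, 0]], gripper=-0.58)

```text
time: 15.78
tool_pos: [585.8, -27.2, 71.8]
tcp_rot: [-3.141, 0.0, 0.946]
contact_force: [-1.2, 0.1, 1.7]
grip_width: 21.7
```

```bash
python3 -c "
from h import *
bst()"
```

```text
t 15.775 box xy 40.74689742728401 39.91070778179697 z 71.77863640668029 F box 0.6345893875156241 -1.042837727640794 1.6658931877160652 21.692138936954304 [-3.1414e+00  1.0000e-04  9.4600e-01]
```

Request:
carry_out(xyz=[[0.1, 0, 0], [0.2, 0, 0], [0.2, 0, 0], [0.1, 0, 0]], dr=[[0, 0, 0], [0, 0, 0], [0, 0, 0], [0, 0, 0]])

```text
time: 16.27
tool_pos: [607.7, 2.8, 71.8]
tcp_rot: [3.141, -0.0, 0.947]
contact_force: [-2.0, -2.0, 3.0]
grip_width: 22.2
```

```bash
python3 -c "
from h import *
bst()"
```

```text
t 16.275 box xy 3.60705680751174 40.1228213111437 z 71.77045694025375 F box 2.795021134226296 -0.4567082591505319 3.0341727051820957 22.20848643787869 [ 3.141e+00 -1.000e-04  9.471e-01]
```

Request:
carry_out(xyz=[[0.2, 0, 0], [0.2, 0, 0], [0.16, 0, 0], [0.08, 0, 0], [0, 0, 0], [0, 0, 0]], dr=[[0, 0, 0], [0, 0, 0], [0, 0, 0], [0, 0, 0], [0, 0, 0], [0, 0, 0]])

```text
time: 17.02
tool_pos: [629.9, 33.5, 71.8]
tcp_rot: [3.141, -0.001, 0.946]
contact_force: [0.6, 2.2, 1.6]
grip_width: 21.8
```

```bash
python3 -c "
from h import *
bst()"
```

```text
t 17.025 box xy -34.27944844245087 40.15655006010936 z 71.82424533545229 F box -2.1186024976746323 -0.756487524423648 1.62952143533612 21.836512104048026 [ 3.141e+00 -1.400e-03  9.457e-01]
```

Request:
carry_out(xyz=[[0.03, 0, 0], [0.02, 0, 0], [0.01, 0, 0], [0, 0, 0]], dr=[[0, 0, 0], [0, 0, 0], [0, 0, 0], [0, 0, 0]])

```text
time: 17.52
tool_pos: [631.6, 35.7, 71.8]
tcp_rot: [3.141, 0.0, 0.946]
contact_force: [-2.2, -3.5, 5.4]
grip_width: 21.4
```

Request:
carry_out(xyz=[[0.01, 0, 0], [0.01, 0, 0], [0, 0, 0]], dr=[[0, 0, 0], [0, 0, 0], [0, 0, 0]])

```text
time: 17.9
tool_pos: [632.3, 36.8, 71.8]
tcp_rot: [3.141, 0.0, 0.946]
contact_force: [-2.5, -3.6, 5.7]
grip_width: 21.8
```

```bash
python3 -c "
from h import *
bst()"
```

```text
t 17.9 box xy -38.339501530246345 40.16292839501615 z 71.78558563736684 F box 4.375518552634452 0.014380895114666656 5.718847634743925 21.79863522934194 [3.1414e+00 2.0000e-04 9.4600e-01]
```

Request:
carry_out(xyz=[[0.015, 0, 0], [0, 0, 0]], dr=[[0, 0, 0], [0, 0, 0]])

```text
time: 18.15
tool_pos: [632.8, 37.6, 71.8]
tcp_rot: [3.141, 0.0, 0.946]
contact_force: [-3.3, -2.8, 5.8]
grip_width: 21.5
```

Request:
carry_out(xyz=[[0.015, 0, 0], [0, 0, 0]], dr=[[0, 0, 0], [0, 0, 0]])

```text
time: 18.4
tool_pos: [633.4, 38.3, 71.8]
tcp_rot: [3.141, 0.0, 0.946]
contact_force: [-2.3, -3.0, 5.2]
grip_width: 21.9
```

```bash
python3 -c "
from h import *
bst()"
```

```text
t 18.4 box xy -40.16583786586355 40.15787563354328 z 71.78879791946125 F box 3.7969056226190685 -0.14378694906384645 5.195838482237481 21.928864438221485 [3.1414e+00 1.0000e-04 9.4600e-01]
```

Request:
carry_out(xyz=[[0.015, 0, 0], [0, 0, 0]], dr=[[0, 0, 0], [0, 0, 0]])

```text
time: 18.65
tool_pos: [633.9, 39.0, 71.8]
tcp_rot: [3.141, 0.0, 0.946]
contact_force: [-3.6, -4.6, 5.0]
grip_width: 21.8
```

Request:
carry_out(xyz=[[0.01, 0, 0], [0, 0, 0]], dr=[[0, 0, 0], [0, 0, 0]])

```text
time: 18.9
tool_pos: [634.2, 39.5, 71.8]
tcp_rot: [3.141, 0.0, 0.946]
contact_force: [-2.0, -2.9, 4.5]
grip_width: 21.7
```

```bash
python3 -c "
from h import *
bst()"
```

```text
t 18.9 box xy -41.61939539901283 40.14155767524664 z 71.75936987151914 F box 3.5268505596603563 0.05846391633328065 4.474609299707523 21.65387306630927 [3.1414e+00 2.0000e-04 9.4590e-01]
```

Request:
carry_out(xyz=[[0.01, 0, 0], [0, 0, 0]], dr=[[0, 0, 0], [0, 0, 0]])

```text
time: 19.15
tool_pos: [634.5, 40.0, 71.8]
tcp_rot: [3.141, 0.0, 0.946]
contact_force: [-3.7, -3.6, 5.5]
grip_width: 21.9
```

Request:
carry_out(xyz=[[0.01, 0, 0], [0, 0, 0]], dr=[[0, 0, 0], [0, 0, 0]])

```text
time: 19.4
tool_pos: [634.9, 40.4, 71.8]
tcp_rot: [3.141, 0.0, 0.946]
contact_force: [-2.1, -3.7, 5.2]
grip_width: 21.8
```

Request:
carry_out(xyz=[[0.01, 0, 0], [0, 0, 0]], dr=[[0, 0, 0], [0, 0, 0]])

```text
time: 19.65
tool_pos: [635.2, 40.9, 71.8]
tcp_rot: [3.141, 0.0, 0.946]
contact_force: [-2.0, -3.8, 4.5]
grip_width: 21.9
```

```bash
python3 -c "
from h import *
bst()"
```

```text
t 19.65 box xy -43.4104794129132 40.14174491453568 z 71.77052510412383 F box 4.254169882761174 0.5447026103566803 4.517299500264962 21.885489186334027 [3.1415e+00 2.0000e-04 9.4590e-01]
```

Request:
carry_out(xyz=[[0.01, 0, 0], [0, 0, 0]], dr=[[0, 0, 0], [0, 0, 0]])

```text
time: 19.9
tool_pos: [635.6, 41.4, 71.8]
tcp_rot: [3.141, 0.0, 0.946]
contact_force: [-2.8, -3.7, 4.1]
grip_width: 21.7
```

Request:
carry_out(xyz=[[0.01, 0, 0], [0, 0, 0]], dr=[[0, 0, 0], [0, 0, 0]])

```text
time: 20.15
tool_pos: [635.7, 41.6, 71.8]
tcp_rot: [-3.142, 0.001, 0.946]
contact_force: [-3.8, -4.5, 5.6]
grip_width: 22.1
```

Request:
carry_out(xyz=[[0.01, 0, 0], [0, 0, 0]], dr=[[0, 0, 0], [0, 0, 0]])

```text
time: 20.4
tool_pos: [635.7, 41.6, 71.8]
tcp_rot: [-3.141, 0.002, 0.946]
contact_force: [-4.8, -6.9, 6.6]
grip_width: 22.0
```

```bash
python3 -c "
from h import *
bst()"
```

```text
t 20.4 box xy -44.25386961471312 40.12612927282723 z 71.817371494365 F box 8.441621452477925 0.15929499328677732 6.606762859015265 22.002178834266196 [-3.1412e+00  1.9000e-03  9.4580e-01]
```

Stopped against the strip; build the push up to around 12 N.

Request:
carry_out(xyz=[[0.01, 0, 0], [0, 0, 0]], dr=[[0, 0, 0], [0, 0, 0]])

```text
time: 20.65
tool_pos: [635.8, 41.7, 71.9]
tcp_rot: [-3.141, 0.003, 0.946]
contact_force: [-6.8, -7.9, 8.1]
grip_width: 21.7
```

Request:
carry_out(xyz=[[0.007, 0, 0], [0, 0, 0], [0, 0, 0]], dr=[[0, 0, 0], [0, 0, 0], [0, 0, 0]])

```text
time: 21.02
tool_pos: [635.8, 41.7, 71.9]
tcp_rot: [-3.141, 0.004, 0.946]
contact_force: [-7.4, -10.9, 8.8]
grip_width: 21.7
```

```bash
python3 -c "
from h import *
bst()"
```

```text
t 21.025 box xy -44.359887082464326 40.09477507233661 z 71.87217365465054 F box 13.118275247416056 0.3675450583252845 8.778471652571694 21.657780699826205 [-3.1407  0.0036  0.9459]
```

Request:
carry_out(xyz=[[0, 0, 0], [0, 0, 0], [0, 0, 0], [0, 0, 0]], dr=[[0, 0, 0], [0, 0, 0], [0, 0, 0], [0, 0, 0]])

```text
time: 21.52
tool_pos: [635.8, 41.7, 71.9]
tcp_rot: [-3.141, 0.004, 0.946]
contact_force: [-6.8, -9.1, 8.5]
grip_width: 22.0
```

Request:
carry_out(xyz=[[-0.02, 0, 0], [-0.015, 0, 0], [-0.01, 0, 0], [0, 0, 0]], dr=[[0, 0, 0], [0, 0, 0], [0, 0, 0], [0, 0, 0]])

```text
time: 22.02
tool_pos: [635.7, 41.6, 71.8]
tcp_rot: [3.141, -0.001, 0.946]
contact_force: [-0.7, -0.0, 3.8]
grip_width: 22.0
```

```bash
python3 -c "
from h import *
bst()"
```

```text
t 22.025 box xy -44.170330947971564 40.12946286878399 z 71.79051526717556 F box 0.4352475032118935 -0.5857414121765743 3.832974688346554 21.9955288705653 [ 3.1411e+00 -7.0000e-04  9.4610e-01]
```

Release, lift clear, and look.

Request:
carry_out(xyz=[[0, 0, 0], [0, 0, 0], [0, 0, 0], [0, 0, 0]], dr=[[0, 0, 0], [0, 0, 0], [0, 0, 0], [0, 0, 0]], gripper=0)

```text
time: 22.52
tool_pos: [635.3, 41.3, 71.5]
tcp_rot: [-3.141, 0.0, 0.946]
contact_force: [-0.4, 0.1, 0.8]
grip_width: 46.0
```

Request:
carry_out(xyz=[[0, 0, -0.3], [0, 0, -0.7], [0, 0, -0.8], [-0.6, -0.1, -0.7], [-0.8, -0.3, -0.3], [-0.3, -0.1, 0], [0, 0, 0], [0, 0, 0]], dr=[[0, 0, 0], [0, 0, 0], [0, 0, 0], [0, 0, 0], [0, 0, 0], [0, 0, 0], [0, 0, 0], [0, 0, 0]])

```text
time: 23.52
tool_pos: [552.0, -23.7, 240.3]
tcp_rot: [3.141, -0.001, 0.946]
contact_force: [0.5, 0.8, -0.2]
grip_width: 46.2
```

```bash
python3 -c "
from h import *
bst()
c=snap('wrist','w7');cv2.imwrite('pics/w7z.png',cv2.resize(c['image'][0:260,100:420],None,fx=2.4,fy=2.3,interpolation=2))"
```

```text
t 23.525 box xy 57.679959347125696 10.377589128189069 z 240.32762209866797 F box -0.9499926065679642 -0.015113947126703501 -0.18497613078252093 46.19268779020428 [ 3.1405e+00 -8.0000e-04  9.4600e-01]
```

View pics/w7z.png

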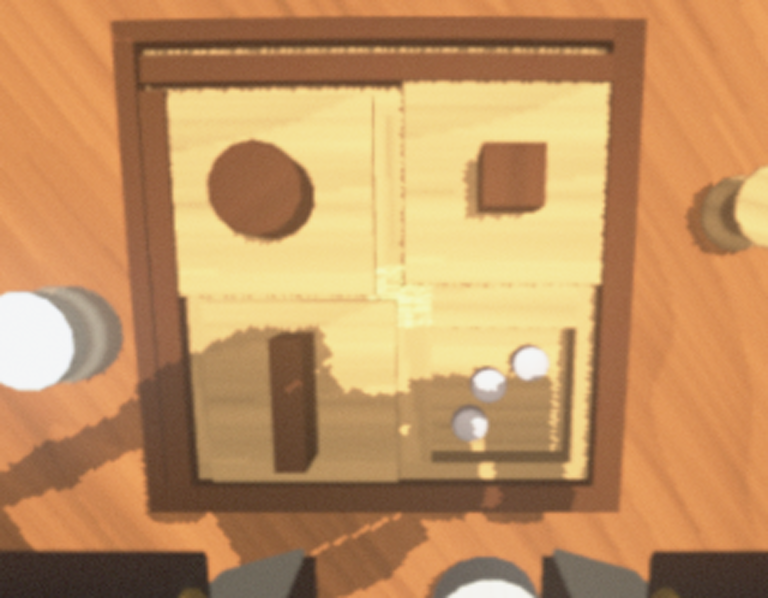

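The round cover sits against the left (-y) strip with its knob at zoom (257,188). The square cover sits against the upper (-x) strip with its knob at (515,175), and the well beneath its old place is open.

```bash
python3 - <<'E'
from h import *
c=load('w7'); f=lambda x,y:(100+x/2.4,y/2.3)
cor=[f(112,21),f(646,19),f(619,511),f(149,512)]
o,X,Y,y,lx,ly,a,b=box(c,cor); print(o,y,lx,ly)
for n,p in dict(round=(255,187),square=(515,175),bar=(288,405)).items():
    q=plane(c,[f(*p)],76.)[0,:2]
    for oo,XX,YY in((O,XB,YB),(o,X,Y)): print(n,(q-oo)@XX,(q-oo)@YY)
st()
E
```

```text
[576.8625758   29.23140482] -2.1959737662700762 199.44368841832895 199.6285936200668
round -40.3751088663348 -48.899109038607065
round -40.56361831420898 -48.55145418138812
square -44.3367019054524 41.43345969365776
square -44.577040479417214 41.778826653450146
bar 39.748305349368884 -40.463525755162266
bar 39.5549426599804 -40.069900176474974
time 23.575
tool_pos [551.992 -23.516 239.911]
tcp_rot [ 3.141 -0.     0.946]
contact_force [-0.399  0.223 -0.386]
grip_width 46.158
joint_positions [-0.181  0.399  1.462  0.     1.28   0.443]
```

All positions are within the limits with room to spare, so I'm handing the job in.

```bash
python3 -c "
from plant import close_job
print(close_job())"
```

```text
the job is handed in; nothing more can be done
None
```

I slid both covers home and handed the job in at about 24 s. The robot reported no verdict, so the result rests on my own checks.

- **Round cover:** I gripped it by the knob and slid it along -y into the open well. It met the stop with the tool at about y = -50 mm. I held about 11 N for 0.6 s, which included roughly 4 N of sliding friction.
- **Square cover:** I slid it along -x into the place the round one left. It met the stop at about x = -44 mm, and I held 11–13 N along the slide for about 0.75 s. The tool also felt up to about 9 N vertically, for a total of about 16 N.

**Last check:** After letting go and lifting clear, one wrist picture gave these positions in the box frame:

| Cover | x (mm) | y (mm) |
|---|---|---|
| Round | -40.4 | -48.9 |
| Square | -44.3 | 41.4 |
| Bar | 39.7 | -40.5 |

The force on the tool was back to about zero.

**What disagreed:**
- **Round cover's y:** the tool reading and the picture differ by about 1 mm, and an earlier strip estimate put the stop near -47.6 mm. All of these pass the 39.5 mm limit.
- **Bar cover's x:** it read 38.0 mm at the start and 39.7 mm at the end. The first value was picked in shadow, and the bar looked unmoved.
- **Square knob's height:** two views gave 71.5 mm for its top, against 76 mm from the text. I used 76 mm.
- **Stop force:** it was never measured directly. It is inferred from the tool force less friction.

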